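# Seat a six-tube strip in the dry-bath heater

## Robot

A 6-joint arm with a two-finger parallel gripper is mounted at the origin on the work surface. World frame = base frame: x ahead of the robot, y to its left, z up, the work surface at z = 0. Lengths are in m, angles in rad, forces in N, time in s.
With the tool pointing down it reaches from about 0.375 to 0.9 m from the base axis. Payload 3.1 kg.
Tool frame: the origin (TCP) lies midway between the tips of the shut fingers; the grasp point (between the pads) lies 19 mm behind it; z points along the fingers, y is the line along which they close (so a half turn about z gives the same grasp; the last joint's range is limited). The gripper opens to 87 mm and grips with 3 to 60 N. Pads are 19 mm wide; open, the fingers measure 117 mm over their backs; the gripper's body (75 mm by 190 mm) begins 51 mm behind the grasp point.
Start: joints at [1.137, 0.527, 1.433, -0, 1.181, -0.178], TCP at [0.158, 0.605, 0.223] pointing down, gripper open.
Joint ranges: [-3.08, 3.08], [-0.75, 2.2], [0.22, 2.44], [-1.43, 4.57], [0, 2.65], [-2.85, 2.85]. Speed limits (rad/s): [2.79, 2.79, 3.14, 3.14, 3.14, 3.14].

## Interface

Orientations are given as a unit quaternion [x, y, z, w].
In Python, from rig import status, imaging, order gives the robot as it stands.
- The arm moves only by the tool arm_command, never from a script. Its argument "deltas" is one flat list of numbers, 5 for each row, row after row: the opening, from -1 (shut) to 1 (fully open), so that 0 is half open, then the shift along the tool's x, y, z in m, then the turn about the tool's z in rad. In form: [gripper, tx, ty, tz, roll, gripper, tx, ty, tz, roll, ...]. A call has 1 to 12 rows; each row shifts and turns the commanded pose from where the row before left it, along the tool's axes as they then stand; what a row does not reach is not made up. A row lasts 1/8 s, in which the tool goes at most 62.5 mm and 10.7 degrees, less where a joint would pass 70% of its speed; a pose out of reach is approached as far as the arm can. A call with a gripper value outside its range is refused whole. The fingers move at their own pace and stop on an object; "newtons" is the grip in N (left out, the last holds). Time passes only in rows, so rows that do not move let the fingers close. It gives the time, the measured TCP pose, the force, the opening and the grip force at its end, in the units of the state.
- status.get_obs(): the state, without advancing time (a new reading comes with each control period).
- imaging.camera(name): name is "scene" or "top" or "wrist"; returns (picture, depth): 480x640x3 uint8, red, green, blue; 480x640 float32, m along the optical axis (not along the pixel's ray), 0 where there is no reading.
- imaging.camera_params(name): a dict with "intrinsics" (3x3 intrinsics, pixels), "camera_from_world" (4x4, takes a point from world to camera coordinates). Camera axes: x right, y up, looking along -z (the intrinsics and any distortion apply to the point x, -y, -z); pixel columns grow to the right and rows downward; lengths in m; the calibration is good to about 2 mm. A picture is of the moment at which its call begins: read the wrist's pose just before it. camera_params takes no time and is no camera call; for the wrist camera it gives the pose at the moment of the call.
- order.hand_in(): hands the job in; it is judged then, once.
The state is a dict: "time": time; "q": joint angles; "joint_velocities": joint speeds; "joint_torque": joint torques, N m; "position": TCP position; "tool_rot": TCP orientation; "ft_force": force on the tool from outside, world axes, zero at the start; "moment": the same for the moment, N m; "grip_width": finger opening in m; "grip_force": force on a finger pad.
Only numpy, scipy, OpenCV 4.12 (cv2) and the standard library are available. Lean on these libraries where they do the work, as an engineer would, in place of code of your own. Each camera call takes 0.05 s, during which the arm holds its last target. There are 200 camera calls.

## Task

Take the strip of six tubes out of its blue rack and set it in the dry-bath heater so that every tube goes into its own hole of the aluminium block. The block sits loosely in the heater and its exact place and height are not known, so feel for the holes gently, then push the strip down past the stiff lifter until it is fully home with its bar lying on the block, and let go. Never press hard on the heater, and leave the wash bottle, tip box and slide box where they are.

Things in the scene. Friction and masses are not known exactly. Their poses are not given: they have to be found in the camera images.
- strip: Rigid strip of six flat-footed tubes in a row, 50 to 85 g, upright in the rack at the start. Origin: centre of the row at the tube feet; z up, y along the row (ends alike). Tubes 10 mm diameter, 34 mm long, feet bevelled 0.5 mm, at y = -50, -30, -10, 10, 30, 50 mm. On them a blue bar, z 34 to 38 mm, 14 mm wide, 114 mm long, with orange and blue caps to z 43 mm (look only, not solid).
- strip_fin (a point): Centre of the strip's blue grip fin, 56 mm above the tube feet, axes as the strip. The fin stands on the middle of the bar: 10 mm thick in x, 30 mm long in y, 36 mm high. Pinch it across x from above.
- rack: Blue rack, fixed, foot 80 mm (x) by 150 mm (y), 50 mm high; origin centre of the underside, z up. A 12 mm wide trough along y holds the tubes; the strip's bar lies on its two rails, tube feet 16 mm above the bench. Lift the strip straight up 40 mm or more to clear it.
- heater: White dry-bath heater, fixed. Origin: on the bench under the centre of its well; z up. Housing x -85 to +55 mm, 200 mm in y, top at 76 mm; flat display and keys on the -x side of its top. In the well an aluminium block 40 mm (x) by 152 mm (y), standing 1 to 7 mm proud of the housing, with six vertical holes in one row along y at x = 0, 20 mm apart, 11.6 mm diameter, rims bevelled 1 mm.
- heater_well (a point): Centre of the well, 80 mm above the bench, axes as the heater. Of the block only this is known: its flat top lies within 3 mm above or below this point (it rests on shims), and the middle of its row of holes anywhere up to 9 mm to either side along y; neither is measured. Across x and in angle it has no play. About 6 N sideways slides it along y; it never moves in height.
- lifter (a joint): Lifter bar in the bottom of the holes, pushed down by the tubes; value = how far it is down from its top position (m), 0 to 0.002 at the start. At 0 it stops the tubes 6 mm short of home; at 0.006 the strip's bar lies flat on the block, fully home: tube feet 34 mm below the block's top. Held by friction: about 8 N pushes it down; it stays. Over 40 N of contact (side jamming adds to the push: keep it under 20 N) damages tubes.
- washbottle: White wash bottle standing on the bench, 70 mm across, 190 mm high with a bent spout to its +x; origin centre of its underside. A bystander.
- tipbox: Blue closed tip box, 85 mm (x) by 120 mm (y) by 67 mm high; origin centre of its underside. A bystander.
- slidebox: Green slide box, 87 mm (x) by 102 mm (y) by 34 mm high; origin centre of its underside. A bystander.
Mind the look-alikes: they are no part of the job. Of the things that look like the strip, the largest one is meant.

How it is judged:
By the outcome, as a careful person would: the job done as asked, in the order asked, and still so for the second after the job is handed in, with the robot touching nothing.
It also fails if it takes over 72 s, if anything falls off the work surface, if the arm or the gripper's body presses on something with over 40 N, if the wrist force passes 120 N, or if a joint passes its speed limit or range.

## Working session

There is one attempt and no reset: what is moved stays moved. The work goes in short steps, Python scripts to look and compute and a tool call to move; the robot and the scene stay as the last step left them, time stands still between calls to the robot, and variables do not carry over. Pictures are saved under pics/ and viewed, at most 10 in all, crops included, and the job is handed in when it is done.

Besides the shell and the picture viewer there is one more tool, called after "Call:" as a command line: name --argument value ..., lists and objects as JSON in quotes. arm_command: Moves the arm, as the interface text tells. Its arguments: {"type":"object","properties":{"deltas":{"type":"array"},"newtons":{"type":"number"}},"required":["deltas"]}

```bash
ls; mkdir -p pics
cat > h.py <<'E'
import numpy as np, cv2
from rig import status, imaging, order
def grab(n):
    P=imaging.camera_params(n); im,d=imaging.camera(n); return im,d,P
def cloud(d,P):
    K=np.array(P["intrinsics"]);T=np.linalg.inv(np.array(P["camera_from_world"]))
    v,u=np.mgrid[:480,:640]
    X=np.stack([(u-K[0,2])/K[0,0]*d,-(v-K[1,2])/K[1,1]*d,-d],-1)
    return X@T[:3,:3].T+T[:3,3]
def ray(u,v,P,z):
    K=np.array(P["intrinsics"]);T=np.linalg.inv(np.array(P["camera_from_world"]))
    r=T[:3,:3]@np.array([(u-K[0,2])/K[0,0],-(v-K[1,2])/K[1,1],-1]);o=T[:3,3]
    return o+r*(z-o[2])/r[2]
def save(n,im): cv2.imwrite("pics/"+n+".png",im[:,:,::-1])
E
python3 - <<'E'
from h import *
for n in("top","scene"):
    im,d,P=grab(n); save(n+"1",im); np.savez(n+"1.npz",im=im,d=d,**{k:np.array(P[k]) for k in P if k in("intrinsics","camera_from_world")})
    print(P.keys(),np.linalg.inv(P["camera_from_world"])[:3,3],P["intrinsics"])
print(status.get_obs())
E
```

```text
pics
dict_keys(['intrinsics', 'camera_from_world']) [ 0.43904516 -0.00401556  0.92479738] [[438.28369796   0.         313.4409153 ]
 [  0.         438.28369796 244.2576102 ]
 [  0.           0.           1.        ]]
dict_keys(['intrinsics', 'camera_from_world']) [ 0.92607165 -0.40673235  0.91254421] [[575.03457385   0.         312.38728888]
 [  0.         575.03457385 242.08013525]
 [  0.           0.           1.        ]]
{'time': 0.1, 'q': array([ 1.13651218e+00,  5.28387670e-01,  1.43376923e+00,  1.04572907e-05,
        1.18139651e+00, -1.78523008e-01]), 'joint_velocities': array([-0.00075186, -0.00234097, -0.00453014,  0.00035792,  0.00078124,
        0.000339  ]), 'joint_torque': array([-1.17559316e-04, -4.40987742e+01, -1.77148980e+01,  6.34862389e-02,
        5.33889933e-02, -6.15782574e-05]), 'position': array([0.15781572, 0.60406933, 0.22166217]), 'tool_rot': array([ 1.27534217e-01,  9.91833687e-01, -9.33258338e-04, -3.00323238e-04]), 'ft_force': array([-0.62267386, -0.12886448,  0.1116348 ]), 'moment': array([ 0.04676963, -0.02777995, -0.03536429]), 'grip_force': 0.0, 'grip_width': 0.08721119396276455}
```

View pics/top1.png

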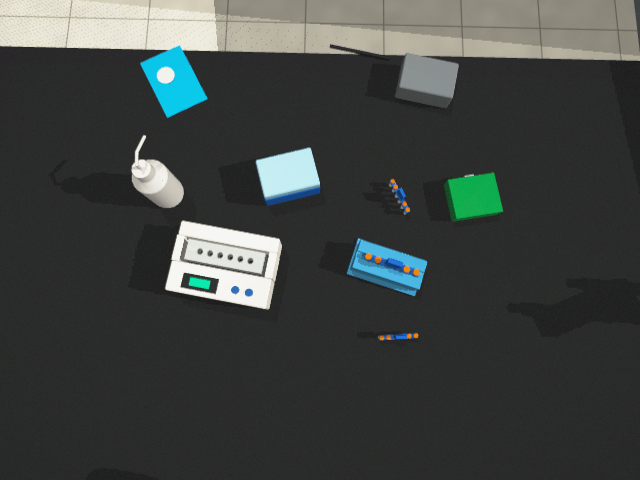

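View pics/scene1.png

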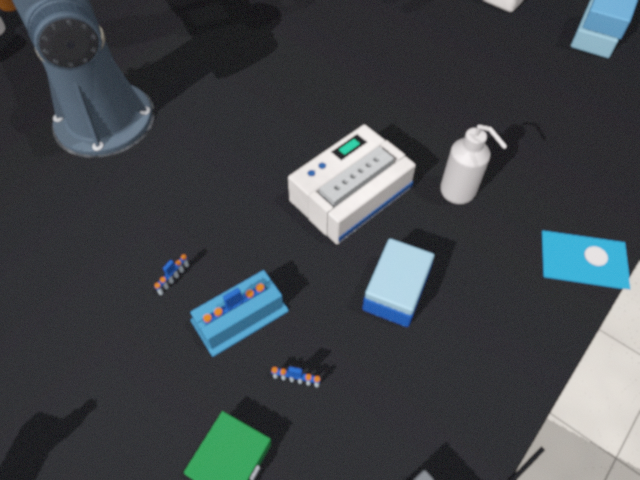

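The strip candidates in the top view are the one in the blue rack (395,264), a small look-alike at (400,196) and another at (398,337). The rack one is the largest and stands upright in the rack, so I choose it. The heater is at (223,265) and its six holes run from (200,251) to (250,261). Next I'll take a close crop and measure.

Run:
```python
from h import *
out=[]
for n in("top","scene"):
    z=np.load(n+"1.npz");im,d=z["im"],z["d"];C=cloud(d,z)
    hsv=cv2.cvtColor(im,cv2.COLOR_RGB2HSV);h,s,v=[hsv[...,i].astype(int) for i in range(3)]
    box=(340,432,230,300) if n=="top" else (185,290,265,355)
    m=np.zeros((480,640),bool);m[box[2]:box[3],box[0]:box[1]]=1
    for nm,k in(("fin",m&(h>105)&(h<125)&(s>150)&(C[...,2]>.072)),("orange",m&(h<20)&(s>150)&(v>120)),("bar?",m&(C[...,2]>.045)&(C[...,2]<.2)),("rackfoot",m&(C[...,2]>.004)&(C[...,2]<.2))):
        p=C[k]; 
        if len(p)<5: print(n,nm,len(p));continue
        r=cv2.minAreaRect((p[:,:2]*1000).astype(np.float32))
        print(n,nm,len(p),p.mean(0).round(4),np.percentile(p[:,2],[5,50,95]).round(4),np.round(r[0],1),np.round(r[1],1),round(r[2],1))
    box=(160,285,215,312) if n=="top" else (285,418,120,242)
    m=np.zeros((480,640),bool);m[box[2]:box[3],box[0]:box[1]]=1
    k=m&(C[...,2]>.068)&(C[...,2]<.095);p=C[k]
    r=cv2.minAreaRect((p[:,:2]*1000).astype(np.float32));print(n,"housing",np.round(r[0],1),np.round(r[1],1),round(r[2],1),np.median(p[:,2]))
    g=cv2.cvtColor(im,cv2.COLOR_RGB2GRAY)
    out.append(cv2.resize(im[box[2]:box[3],box[0]:box[1]],(400,300)))
    b=(340,232,90,67) if n=="top" else (185,270,108,81)
    out.append(cv2.resize(im[b[1]:b[1]+b[3],b[0]:b[0]+b[2]],(400,300),interpolation=cv2.INTER_CUBIC))
save("crop",np.vstack([np.hstack(out[:2]),np.hstack(out[2:])]))
```

```text
top fin 101 [ 0.5485 -0.1616  0.0956] [0.0757 0.089  0.0922] [502.8 -85.9] [ 24.  206.1] 31.3
top orange 124 [ 0.5501 -0.1655  0.0589] [0.0565 0.059  0.0612] [ 550.4 -163.9] [111.3  13.5] 73.4
top bar? 2056 [ 0.5505 -0.1605  0.0527] [0.0471 0.0502 0.0731] [ 551.5 -160.8] [142.1  60.4] 72.7
top rackfoot 2703 [ 0.5466 -0.1565  0.0433] [0.0052 0.0494 0.0606] [ 557.4 -162.4] [139.9 185.1] 2.3
top housing [542.6 170. ] [201.  140.3] 80.5 0.07670916124184679
scene fin 174 [ 0.5569 -0.1649  0.0899] [0.0734 0.0881 0.0922] [ 732.7 -288.1] [ 28.4 452.9] 54.9
scene orange 103 [ 0.5562 -0.1644  0.0676] [0.0568 0.0595 0.0621] [ 713.7 -296.2] [101.6 467.9] 50.2
scene bar? 2764 [ 0.5562 -0.1618  0.0536] [0.0471 0.0505 0.0805] [ 554.1 -158.4] [142.4  62.5] 72.7
scene rackfoot 4265 [ 0.5628 -0.1657  0.0412] [0.0054 0.0489 0.0671] [ 536.4 -153.4] [190.3 172.6] 39.3
scene housing [587.4 164.3] [203.  227.9] 80.6 0.07683597299458084
```

View pics/crop.png

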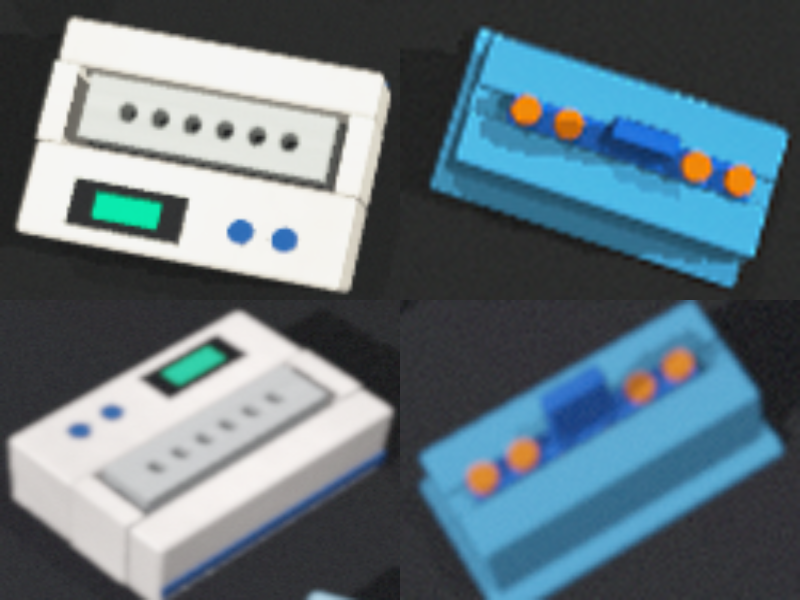

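The crop shows the strip sitting in the rack trough, with its dark blue fin in the middle and orange caps. The heater's block holes are clear in both views. Next I'll triangulate the holes and check the wrist camera geometry.

```bash
cat >> h.py <<'E'
def holes(im,roi,amin=4,thr=None):
    # dark blobs within roi (u0,u1,v0,v1), by local black-hat
    g=cv2.cvtColor(im,cv2.COLOR_RGB2GRAY)
    k=roi[4]; bh=cv2.morphologyEx(g,cv2.MORPH_BLACKHAT,cv2.getStructuringElement(cv2.MORPH_ELLIPSE,(k,k)))
    m=np.zeros_like(g);m[roi[2]:roi[3],roi[0]:roi[1]]=1
    b=((bh>(thr or 40))&(m>0)).astype(np.uint8)
    n,l,st,c=cv2.connectedComponentsWithStats(b)
    r=[]
    for i in range(1,n):
        if st[i,4]>=amin:
            w=np.where(l==i,bh,0).astype(float);v,u=np.nonzero(w)
            r.append((np.average(u,weights=w[v,u]),np.average(v,weights=w[v,u]),st[i,4]))
    return np.array(sorted(r))
E
python3 - <<'E'
from h import *
c,s=np.cos(np.radians(-9.5)),np.sin(np.radians(-9.5))
for n,roi in(("top",(194,256,244,267,9)),("scene",(330,383,153,197,9))):
    z=np.load(n+"1.npz");r=holes(z["im"],roi)
    for u,v,a in r:
        p=ray(u,v,z,.080);q=p[:2]-[.5574,.1675];print(n,round(u,1),round(v,1),a,p.round(4),(np.array([q[0]*c+q[1]*s,-q[0]*s+q[1]*c])*1000).round(1))
    print((np.diff([ray(u,v,z,.08)[:2] for u,v,a in r],axis=0)))
    C=cloud(z["d"],z)
    print("block z",[C[int(v)+5,int(u)-3:int(u)+4,2].round(4).mean() for u,v,a in r])
P=imaging.camera_params("wrist");T=np.linalg.inv(P["camera_from_world"]);o=status.get_obs()
from scipy.spatial.transform import Rotation as R
Rt=R.from_quat(o["tool_rot"]).as_matrix()
print("cam in tool",Rt.T@(T[:3,3]-o["position"]),"look",Rt.T@-T[:3,2],"up",Rt.T@T[:3,1],P["intrinsics"][0])
E
```

```text
top 199.6 251.1 30.0 [0.5656 0.2143 0.08  ] [ 0.4 47.5]
top 205.5 264.1 78.0 [0.5402 0.2012 0.08  ] [-22.5  30.4]
top 209.6 253.1 31.0 [0.562  0.1946 0.08  ] [ 0.1 27.5]
top 219.7 255.0 33.0 [0.5587 0.1748 0.08  ] [0.1 7.5]
top 229.8 256.8 30.0 [0.5556 0.1549 0.08  ] [  0.3 -12.7]
top 238.3 246.8 77.0 [0.5756 0.1395 0.08  ] [ 22.6 -24.6]
top 239.8 258.8 30.0 [0.5521 0.1353 0.08  ] [  0.1 -32.6]
top 249.9 260.7 31.0 [0.5488 0.1156 0.08  ] [  0.1 -52.6]
[[-0.02536674 -0.01302296]
 [ 0.02180805 -0.00661187]
 [-0.00328716 -0.01978097]
 [-0.00318616 -0.01990881]
 [ 0.02005317 -0.01543679]
 [-0.02349582 -0.00415561]
 [-0.00328532 -0.01969234]]
block z [np.float64(0.0822857142857143), np.float64(0.07618571428571429), np.float64(0.0822142857142857), np.float64(0.08315714285714286), np.float64(0.08292857142857143), np.float64(0.08287142857142858), np.float64(0.08307142857142857), np.float64(0.08405714285714286)]
scene 336.0 187.7 14.0 [0.5484 0.1189 0.08  ] [ -0.9 -49.5]
scene 340.6 154.9 59.0 [0.5073 0.1863 0.08  ] [-52.5  10.3]
scene 344.0 182.0 13.0 [0.5518 0.1384 0.08  ] [ -0.7 -29.7]
sce
[... 247 characters left out ...]
 9.0 [0.5652 0.2178 0.08  ] [-0.6 50.9]
[[-0.04105308  0.06746202]
 [ 0.04448824 -0.04796488]
 [ 0.0032005   0.01994005]
 [ 0.00329852  0.0196208 ]
 [ 0.02187737 -0.01872315]
 [-0.01848168  0.03870369]
 [ 0.00355389  0.01987181]]
block z [np.float64(0.08297142857142857), np.float64(0.07724285714285714), np.float64(0.08124285714285714), np.float64(0.08234285714285713), np.float64(0.08355714285714286), np.float64(0.07148571428571428), np.float64(0.08315714285714286), np.float64(0.0830857142857143)]
cam in tool [ 0.07168817  0.00050286 -0.16166472] look [-2.67008125e-01  3.55548465e-04  9.63694212e-01] up [ 9.63694219e-01 -2.51540081e-04  2.67008219e-01] [396.69425454   0.         319.82401653]
```

Call:
arm_command --deltas '[1,0,0,0,0.1643,1,0,0,0,0.1643,1,0,0,0,0.1643,1,0,0,0,0.1643,1,0,0,0,0.1643,1,0,0,0,0.1643,1,0,0,0,0.1643,1,0,0,0,0.1643,1,0,0,0,0.1643]'

```text
time: 1.23
position: [0.1579, 0.6043, 0.222]
tool_rot: [0.764, 0.645, -0.001, 0.0]
ft_force: [-0.0, -0.3, 0.3]
grip_width: 0.0869
grip_force: 0.0
```

Call:
arm_command --deltas '[0,-0.0305,0.0388,0,0,0,-0.0305,0.0388,0,0,0,-0.0305,0.0388,0,0,0,-0.0305,0.0388,0,0,0,-0.0305,0.0388,0,0,0,-0.0305,0.0388,0,0,0,-0.0305,0.0388,0,0,0,-0.0305,0.0388,0,0,0,-0.0305,0.0388,0,0,0,-0.0305,0.0388,0,0,0,-0.0305,0.0388,0,0,0,-0.0305,0.0388,0,0]'

```text
time: 2.72
position: [0.5585, 0.1663, 0.2222]
tool_rot: [0.763, 0.647, -0.0, -0.0]
ft_force: [-0.4, -0.2, 0.4]
grip_width: 0.0435
grip_force: 0.0
```

Call:
arm_command --deltas '[0,0,0,0,0,0,0,0,0,0,0,0,0,0,0]'

```text
time: 3.1
position: [0.5566, 0.1686, 0.2223]
tool_rot: [0.762, 0.647, -0.0, -0.0]
ft_force: [-0.6, 1.0, 0.1]
grip_width: 0.0437
grip_force: 0.0
```

Run:
```python
from h import *
o=status.get_obs();im,d,P=grab("wrist");save("w1",im)
np.savez("w1.npz",im=im,d=d,intrinsics=P["intrinsics"],camera_from_world=P["camera_from_world"],pos=o["position"],rot=o["tool_rot"])
print(o["position"],o["tool_rot"],o["q"],o["time"],o["ft_force"])
```

```text
[0.5565743  0.16862234 0.22231875] [ 7.62107139e-01  6.47450573e-01 -4.71940893e-04 -4.92020745e-04] [1.01981383e-01 4.69591742e-01 1.54348853e+00 3.05414430e-04
 1.12984768e+00 2.64177920e-01] 3.1 [-0.60973205  1.0145517   0.1147865 ]
```

View pics/w1.png

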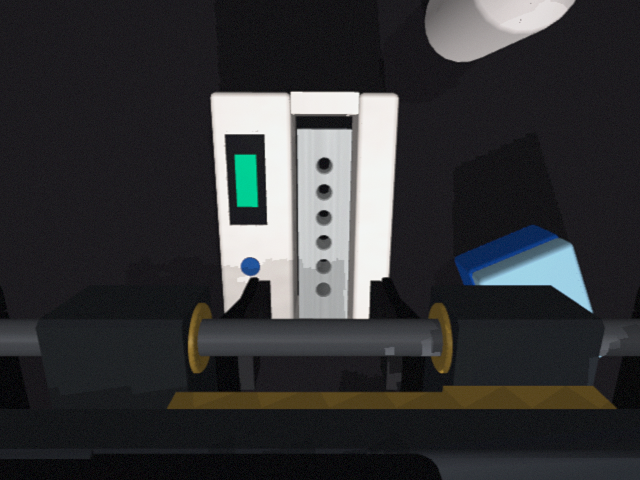

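The wrist view shows all six holes in a column at about u=324, v=165 to 290, with the fingers flanking the fin position.

```bash
cat >> h.py <<'E'
from scipy.spatial.transform import Rotation as R
def meas_holes(f,zb):
    z=np.load(f);Rt=R.from_quat(z["rot"]).as_matrix();r=holes(z["im"],(308,340,150,302,25),20,25)
    t=[]
    for u,v,a in r:
        p=ray(u,v,z,zb);t.append(Rt.T@(p-z["pos"]))
    t=np.array(t);i=np.argsort(t[:,0]);return r[i],t[i]
E
python3 - <<'E'
from h import *
z=np.load("w1.npz");C=cloud(z["d"],z)
b=C[130:300,300:348,2];b=b[(b>.07)&(b<.1)];print("block z pct",np.percentile(b,[10,50,90]))
hh=C[110:310,362:388,2];hh=hh[(hh>.06)&(hh<.09)];print("housing",np.percentile(hh,[10,50,90]))
r,t=meas_holes("w1.npz",.0825);print(r.round(1));print((t*1000).round(1));print(np.diff(t[:,0]).mean(),t.mean(0))
E
```

```text
block z pct [0.08109959 0.08219322 0.08311838]
housing [0.07458991 0.07548359 0.07639279]
[[322.8 289.1 191. ]
 [323.  265.6 197. ]
 [323.3 241.6 214. ]
 [323.4 216.7 224. ]
 [323.6 191.1 239. ]
 [323.8 164.7 256. ]]
[[-52.2   3.8 139.8]
 [-31.9   3.9 139.8]
 [-11.8   4.1 139.8]
 [  8.2   4.2 139.8]
 [ 28.2   4.2 139.8]
 [ 48.    4.3 139.8]]
0.020044325789917543 [-0.00191622  0.00409647  0.13981346]
```

Call:
arm_command --deltas '[0,-0.0329,0.0048,0.0024,0,0,-0.0329,0.0048,0.0024,0,0,-0.0329,0.0048,0.0024,0,0,-0.0329,0.0048,0.0024,0,0,-0.0329,0.0048,0.0024,0,0,-0.0329,0.0048,0.0024,0,0,-0.0329,0.0048,0.0024,0,0,-0.0329,0.0048,0.0024,0,0,-0.0329,0.0048,0.0024,0,0,-0.0329,0.0048,0.0024,0,0,0,0,0,0.14,0,0,0,0,0]'

```text
time: 4.65
position: [0.5514, -0.1641, 0.1986]
tool_rot: [0.805, 0.593, -0.0, -0.0]
ft_force: [0.3, -0.4, 0.8]
grip_width: 0.0436
grip_force: 0.0
```

Call:
arm_command --deltas '[0,0,0,0,0,0,0,0,0,0]'

```text
time: 4.9
position: [0.5516, -0.1639, 0.1987]
tool_rot: [0.805, 0.593, 0.0, 0.0]
ft_force: [0.4, 0.2, 0.0]
grip_width: 0.0439
grip_force: 0.0
```

Run:
```python
from h import *
o=status.get_obs();im,d,P=grab("wrist");save("w2",im)
np.savez("w2.npz",im=im,d=d,intrinsics=P["intrinsics"],camera_from_world=P["camera_from_world"],pos=o["position"],rot=o["tool_rot"])
print(o["position"],o["tool_rot"],o["time"],np.degrees(2*np.arctan2(o["tool_rot"][1],o["tool_rot"][0])))
z=np.load("w2.npz");Rt=R.from_quat(z["rot"]).as_matrix();C=cloud(d,P)
hsv=cv2.cvtColor(im,cv2.COLOR_RGB2HSV)
m=((hsv[...,0]<20)&(hsv[...,1]>150)&(hsv[...,2]>90)).astype(np.uint8)
n,l,st,c=cv2.connectedComponentsWithStats(m)
for i in range(1,n):
    if st[i,4]>30:
        p=ray(*c[i],z,.059);print(c[i].round(1),st[i,4],((Rt.T@(p-z["pos"]))*1000).round(1),np.median(C[l==i][:,2]).round(4))
fm=(C[...,2]>.078)&(C[...,2]<.098)&(hsv[...,0]>100)&(hsv[...,0]<130)&(hsv[...,1]>120);p=(C[fm]-z["pos"])@Rt;print("fin",fm.sum(),(np.percentile(p,[2,50,98],axis=0)*1000).round(1),np.percentile(C[fm][:,2],[5,50,95]))
```

```text
[ 0.55160165 -0.163939    0.198678  ] [8.05250461e-01 5.92934815e-01 6.32154454e-06 1.27777887e-05] 4.9 72.7310987143078
fin 180 [[-11.9  -2.9 108.9]
 [  9.3  -0.7 110.2]
 [ 16.1   6.5 119.1]] [0.08056863 0.08848831 0.08969374]
```

View pics/w2.png

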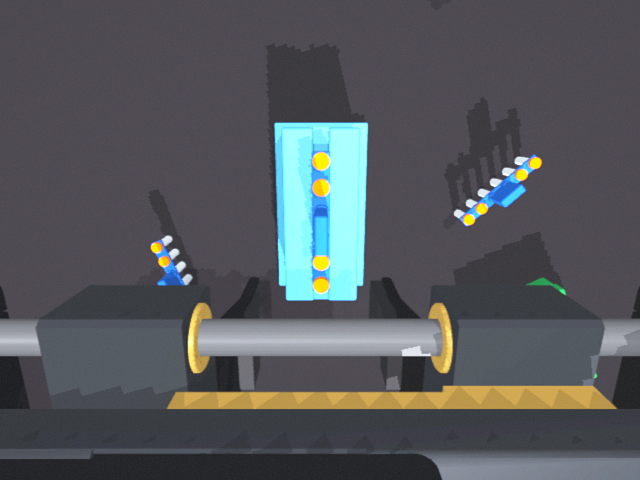

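The wrist view shows the strip in its rack, with caps at (321,161), (321,188), (321,263) and (321,285). It is aligned with the tool, and the two small look-alikes sit off to the sides.

Run:
```python
from h import *
z=np.load("w2.npz");im=z["im"];Rt=R.from_quat(z["rot"]).as_matrix();C=cloud(z["d"],z)
hsv=cv2.cvtColor(im,cv2.COLOR_RGB2HSV)
m=((hsv[...,0]<35)&(hsv[...,1]>100)&(hsv[...,2]>90)).astype(np.uint8);m[300:]=0;m[:,:290]=0;m[:,350:]=0
n,l,st,c=cv2.connectedComponentsWithStats(m)
for i in range(1,n):
    if st[i,4]>30:
        p=ray(*c[i],z,.0587);print(c[i].round(1),st[i,:5],((Rt.T@(p-z["pos"]))*1000).round(1),np.median(C[l==i][:,2]).round(4))
```

```text
[320.4 160.8] [313 152  16  18 223] [ 51.1   1.7 140. ] 0.0585
[320.5 187.3] [313 179  16  17 216] [ 31.3   1.8 140. ] 0.0586
[320.6 262.3] [313 256  16  14 171] [-29.    1.9 140. ] 0.0584
[320.8 284.4] [314 277  15  16 189] [-47.9   2.1 140. ] 0.0584
```

Call:
arm_command --deltas '[0,0,0.0005,0.02,0,0,0,0,0.02,0,0,0,0,0.02,0,0,0,0,0.02,0,0,0,0,0.02,0,0,0,0,0.018,0,0,0,0,0.014,0,0,0,0,0.006,0,0,0,0,0,0,-0.6,0,0,0,0,-0.6,0,0,0,0]' --newtons 6

```text
time: 6.32
position: [0.5525, -0.1651, 0.0612]
tool_rot: [0.806, 0.592, 0.0, 0.001]
ft_force: [-0.8, 0.2, 0.1]
grip_width: 0.0306
grip_force: 0.0
```

Call:
arm_command --deltas '[-1,0,0,0,0,-1,0,0,0,0,-1,0,0,0,0,-1,0,0,0,0]'

```text
time: 6.82
position: [0.5521, -0.165, 0.0607]
tool_rot: [0.806, 0.592, 0.0, 0.0]
ft_force: [-0.4, -0.7, 2.0]
grip_width: 0.01
grip_force: 6.0
```

Call:
arm_command --deltas '[-1,0,0,0,0,-1,0,0,0,0,-1,0,0,0,0]' --newtons 45

```text
time: 7.2
position: [0.5521, -0.165, 0.0607]
tool_rot: [0.806, 0.592, 0.0, 0.0]
ft_force: [-0.3, 0.5, 3.1]
grip_width: 0.0097
grip_force: 45.0
```

Run:
```python
from h import *
o=status.get_obs();print({k:np.round(o[k],4) for k in("time","position","tool_rot","ft_force","moment","grip_width","grip_force")},np.degrees(2*np.arctan2(o["tool_rot"][1],o["tool_rot"][0])))
```

```text
{'time': np.float64(7.2), 'position': array([ 0.5521, -0.165 ,  0.0607]), 'tool_rot': array([8.059e-01, 5.920e-01, 0.000e+00, 1.000e-04]), 'ft_force': array([-0.3417,  0.5305,  3.1106]), 'moment': array([-0.0394,  0.1302,  0.0064]), 'grip_width': np.float64(0.0097), 'grip_force': np.float64(45.0007)} 72.59917385696929
```

Call:
arm_command --deltas '[-1,0,0,-0.003,0,-1,0,0,-0.006,0,-1,0,0,-0.01,0,-1,0,0,-0.015,0,-1,0,0,-0.02,0,-1,0,0,-0.02,0,-1,0,0,-0.016,0,-1,0,0,-0.005,0,-1,0,0,0,0,-1,0,0,0,0]'

```text
time: 8.45
position: [0.5515, -0.1647, 0.1548]
tool_rot: [0.806, 0.592, -0.0, -0.001]
ft_force: [-0.2, 0.5, -0.2]
grip_width: 0.0097
grip_force: 45.0
```

Run:
```python
from h import *
o=status.get_obs();print({k:np.round(o[k],4) for k in("time","position","tool_rot","ft_force","moment","grip_width","grip_force")})
im,d,P=grab("wrist");save("w3",im);print(status.get_obs()["ft_force"])
```

```text
{'time': np.float64(8.45), 'position': array([ 0.5515, -0.1647,  0.1548]), 'tool_rot': array([ 8.059e-01,  5.920e-01, -4.000e-04, -7.000e-04]), 'ft_force': array([-0.2137,  0.5448, -0.2236]), 'moment': array([-0.1179,  0.0578,  0.0229]), 'grip_width': np.float64(0.0097), 'grip_force': np.float64(44.9998)}
[-0.09155321 -0.16658054 -0.8538782 ]
```

View pics/w3.png

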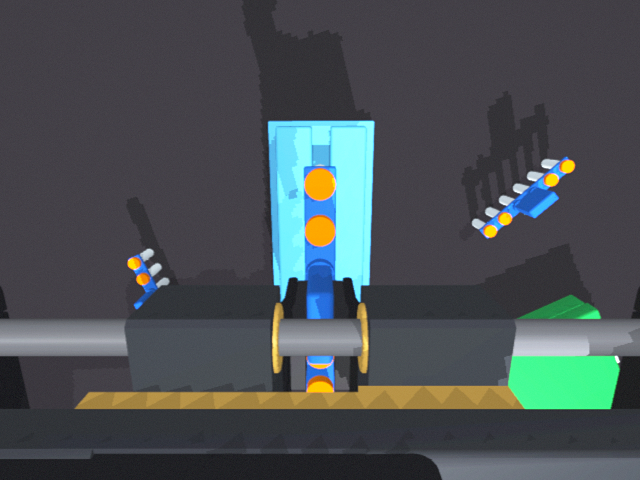

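The strip is held straight, with its caps in line at u=320. I'm carrying it over the heater.

Call:
arm_command --deltas '[-1,0.0158,-0.0046,0,0,-1,0.0316,-0.0091,0,0,-1,0.0316,-0.0091,0,0,-1,0.0316,-0.0091,0,0,-1,0.0316,-0.0091,0,0,-1,0.0316,-0.0091,0,0,-1,0.0316,-0.0091,0,0,-1,0.0316,-0.0091,0,0,-1,0.0316,-0.0091,0,0,-1,0.0316,-0.0091,0,0,-1,0.0158,-0.0046,0,0,-1,0,0,0,-0.138]'

```text
time: 10.0
position: [0.5589, 0.1655, 0.1552]
tool_rot: [0.761, 0.649, -0.0, -0.0]
ft_force: [-0.2, -0.2, -0.4]
grip_width: 0.0098
grip_force: 45.0
```

Call:
arm_command --deltas '[-1,0,0,0,0,-1,0,0,0,0,-1,0,0,0,0,-1,0,0,0,0]'

```text
time: 10.5
position: [0.5597, 0.1636, 0.1556]
tool_rot: [0.764, 0.646, -0.0, -0.0]
ft_force: [0.2, 0.6, -0.7]
grip_width: 0.0099
grip_force: 45.0
```

```bash
cat > s.py <<'E'
from h import *
for i in range(1):
    o=status.get_obs();Rt=R.from_quat(o["tool_rot"]).as_matrix()
    print(o["time"],(o["position"]*1000).round(2),"F tool",(Rt.T@o["ft_force"]).round(2),"M tool",(Rt.T@o["moment"]).round(3),"ang",np.degrees(2*np.arctan2(o["tool_rot"][1],o["tool_rot"][0])).round(2),"tilt",o["tool_rot"][2:].round(4),o["grip_width"].round(4))
    print("to nominal, tool mm",(Rt.T@(np.array([.5589,.1640,.0])-o["position"])*1000).round(2))
E
python3 s.py
```

```text
Traceback (most recent call last):
  File "s.py", line 4, in <module>
    print(o["time"],(o["position"]*1000).round(2),"F tool",(Rt.T@o["ft_force"]).round(2),"M tool",(Rt.T@o["moment"]).round(3),"ang",np.degrees(2*np.arctan2(o["tool_rot"][1],o["tool_rot"][0])).round(2),"tilt",o["tool_rot"][2:].round(4),o["grip_width"].round(4))
                                                                                                                                                                                                                                           ^^^^^^^^^^^^^^^^^^^^^
AttributeError: 'float' object has no attribute 'round'
```

Call:
arm_command --deltas '[-1,0,-0.0004,0.01,0,-1,0,-0.0004,0.006,0,-1,0,0,0.004,0,-1,0,0,0,0,-1,0,0,0,0]'

```text
time: 11.12
position: [0.559, 0.1641, 0.1356]
tool_rot: [0.763, 0.646, 0.0, 0.0]
ft_force: [-0.7, 0.4, -1.0]
grip_width: 0.0097
grip_force: 45.0
```

```bash
sed -i 's/o\["grip_width"\].round(4)/o["grip_width"]/' s.py; python3 s.py
```

```text
11.125 [558.98 164.06 135.62] F tool [ 0.27 -0.75  1.03] M tool [ 0.004 -0.088  0.014] ang 80.51 tilt [0.0001 0.0001] 0.009669915052600925
to nominal, tool mm [-8.0000e-02 -1.0000e-01  1.3562e+02]
```

Call:
arm_command --deltas '[-1,0,0,0.003,0,-1,0,0,0.002,0,-1,0,0,0.001,0,-1,0,0,0.001,0,-1,0,0,0.0005,0]'

```text
time: 11.75
position: [0.5588, 0.164, 0.128]
tool_rot: [0.763, 0.646, -0.0, -0.0]
ft_force: [-0.1, 0.4, -1.0]
grip_width: 0.0097
grip_force: 45.0
```

Call:
arm_command --deltas '[-1,0,0,0.0005,0,-1,0,0,0.0005,0]'

```text
time: 12.0
position: [0.5588, 0.164, 0.1271]
tool_rot: [0.763, 0.646, 0.0, 0.0]
ft_force: [-0.8, -0.5, -1.6]
grip_width: 0.0096
grip_force: 45.0
```

Call:
arm_command --deltas '[-1,0,0,0.0005,0,-1,0,0,0.0005,0]'

```text
time: 12.25
position: [0.5588, 0.164, 0.126]
tool_rot: [0.763, 0.646, -0.0, 0.0]
ft_force: [-0.2, -0.2, -0.9]
grip_width: 0.0098
grip_force: 45.0
```

```bash
python3 s.py
```

```text
12.25 [558.82 164.03 126.01] F tool [-0.2  -0.19  0.95] M tool [ 0.019 -0.144  0.029] ang 80.51 tilt [-0.  0.] 0.009814367346313118
to nominal, tool mm [-2.0000e-02  9.0000e-02  1.2601e+02]
```

Call:
arm_command --deltas '[-1,0,0,0.0005,0,-1,0,0,0.0005,0]'

```text
time: 12.5
position: [0.5588, 0.164, 0.125]
tool_rot: [0.763, 0.646, -0.0, -0.0]
ft_force: [-0.7, 1.4, -1.4]
grip_width: 0.0098
grip_force: 45.0
```

Call:
arm_command --deltas '[-1,0,0,0.0005,0,-1,0,0,0.0005,0]'

```text
time: 12.75
position: [0.5588, 0.164, 0.124]
tool_rot: [0.763, 0.646, -0.0, -0.0]
ft_force: [0.7, -0.1, -0.9]
grip_width: 0.0094
grip_force: 45.0
```

Call:
arm_command --deltas '[-1,0,0,0.0005,0,-1,0,0,0.0005,0]'

```text
time: 13.0
position: [0.5588, 0.164, 0.123]
tool_rot: [0.763, 0.646, -0.0, -0.0]
ft_force: [0.5, -0.7, -0.8]
grip_width: 0.0097
grip_force: 45.0
```

```bash
python3 s.py
```

```text
13.0 [558.82 164.03 123.02] F tool [-0.56  0.62  0.84] M tool [ 0.072 -0.124 -0.027] ang 80.51 tilt [-0. -0.] 0.009746711210132403
to nominal, tool mm [-2.0000e-02  9.0000e-02  1.2302e+02]
```

Call:
arm_command --deltas '[-1,0,0,0.001,0,-1,0,0,0.001,0,-1,0,0,0.001,0]'

```text
time: 13.38
position: [0.5588, 0.164, 0.12]
tool_rot: [0.763, 0.646, 0.0, 0.0]
ft_force: [-0.2, 0.2, -0.5]
grip_width: 0.0096
grip_force: 45.0
```

Call:
arm_command --deltas '[-1,0,0,0.001,0,-1,0,0,0.001,0,-1,0,0,0.001,0]'

```text
time: 13.75
position: [0.5588, 0.164, 0.117]
tool_rot: [0.763, 0.646, -0.0, 0.0]
ft_force: [-0.5, 0.4, 0.0]
grip_width: 0.0098
grip_force: 45.0
```

```bash
python3 s.py
```

```text
13.75 [558.83 163.98 116.98] F tool [ 0.31 -0.6  -0.05] M tool [ 0.059 -0.093 -0.048] ang 80.51 tilt [-0.  0.] 0.009776767700871236
to nominal, tool mm [3.0000e-02 7.0000e-02 1.1698e+02]
```

Call:
arm_command --deltas '[-1,0,0,0.0015,0,-1,0,0,0.0015,0,-1,0,0,0.0015,0,-1,0,0,0.0015,0]'

```text
time: 14.25
position: [0.5588, 0.164, 0.1109]
tool_rot: [0.763, 0.646, -0.0, -0.0]
ft_force: [0.3, -0.0, -1.2]
grip_width: 0.0097
grip_force: 45.0
```

Call:
arm_command --deltas '[-1,0,0,0.0015,0,-1,0,0,0.0015,0,-1,0,0,0.0015,0,-1,0,0,0.0015,0]'

```text
time: 14.75
position: [0.5588, 0.164, 0.105]
tool_rot: [0.763, 0.646, -0.0, 0.0]
ft_force: [0.3, 0.5, -1.2]
grip_width: 0.0096
grip_force: 45.0
```

Call:
arm_command --deltas '[-1,0,0,0.001,0,-1,0,0,0.001,0,-1,0,0,0.001,0]'

```text
time: 15.12
position: [0.5588, 0.164, 0.102]
tool_rot: [0.763, 0.646, 0.0, -0.0]
ft_force: [-1.4, -0.1, -0.1]
grip_width: 0.0096
grip_force: 45.0
```

```bash
python3 s.py
```

```text
15.125 [558.84 164.03 101.99] F tool [-0.34 -1.31  0.06] M tool [ 0.032 -0.135 -0.027] ang 80.51 tilt [ 0. -0.] 0.009599085473210632
to nominal, tool mm [-2.0000e-02  6.0000e-02  1.0199e+02]
```

Now the lifter: small steps, watching the force.

Call:
arm_command --deltas '[-1,0,0,0.001,0,-1,0,0,0.001,0]'

```text
time: 15.38
position: [0.5588, 0.164, 0.1]
tool_rot: [0.763, 0.646, 0.0, 0.0]
ft_force: [-0.4, 0.9, -1.1]
grip_width: 0.0098
grip_force: 45.0
```

Call:
arm_command --deltas '[-1,0,0,0.0005,0,-1,0,0,0.0005,0]'

```text
time: 15.62
position: [0.5589, 0.164, 0.0992]
tool_rot: [0.763, 0.646, 0.0, 0.0]
ft_force: [-1.9, 0.2, 3.2]
grip_width: 0.0097
grip_force: 45.0
```

Call:
arm_command --deltas '[-1,0,0,0.0005,0,-1,0,0,0.0005,0]'

```text
time: 15.88
position: [0.5589, 0.164, 0.099]
tool_rot: [0.763, 0.646, 0.0, 0.0]
ft_force: [-2.4, -1.7, 7.1]
grip_width: 0.0099
grip_force: 45.0
```

Call:
arm_command --deltas '[-1,0,0,0.0005,0,-1,0,0,0.0005,0]'

```text
time: 16.12
position: [0.5589, 0.164, 0.0982]
tool_rot: [0.763, 0.646, 0.0, 0.0]
ft_force: [-2.5, 0.1, 6.4]
grip_width: 0.0098
grip_force: 45.0
```

```bash
python3 s.py
```

```text
16.125 [558.92 164.01  98.17] F tool [-0.28 -2.48 -6.39] M tool [ 0.419 -0.248 -0.004] ang 80.51 tilt [0.0002 0.0002] 0.009822477134087087
to nominal, tool mm [-1.000e-02 -7.000e-02  9.817e+01]
```

Call:
arm_command --deltas '[-1,0,-0.0003,0.0005,0,-1,0,0,0.0005,0]'

```text
time: 16.38
position: [0.5589, 0.164, 0.0973]
tool_rot: [0.763, 0.646, 0.0, 0.0]
ft_force: [-1.2, -0.9, 6.1]
grip_width: 0.0095
grip_force: 45.0
```

Call:
arm_command --deltas '[-1,0,0,0.0005,0,-1,0,0,0.0005,0]'

```text
time: 16.62
position: [0.5589, 0.164, 0.0963]
tool_rot: [0.763, 0.646, 0.0, 0.0]
ft_force: [-1.3, -0.1, 7.0]
grip_width: 0.0093
grip_force: 45.0
```

Call:
arm_command --deltas '[-1,0,0,0.0005,0,-1,0,0,0.0005,0]'

```text
time: 16.88
position: [0.5589, 0.164, 0.0953]
tool_rot: [0.763, 0.646, 0.0, 0.0]
ft_force: [-0.7, -0.6, 6.4]
grip_width: 0.0096
grip_force: 45.0
```

Call:
arm_command --deltas '[-1,0,0,0.0005,0,-1,0,0,0.0005,0]'

```text
time: 17.12
position: [0.5589, 0.164, 0.0943]
tool_rot: [0.763, 0.646, 0.0, 0.0]
ft_force: [-1.7, -1.0, 7.8]
grip_width: 0.0099
grip_force: 45.0
```

```bash
python3 s.py
```

```text
17.125 [558.89 164.05  94.28] F tool [-1.23 -1.53 -7.77] M tool [ 0.37  -0.246  0.016] ang 80.51 tilt [0.0004 0.0004] 0.009931084573074225
to nominal, tool mm [-6.000e-02 -9.000e-02  9.428e+01]
```

Call:
arm_command --deltas '[-1,0,0,0.0005,0,-1,0,0,0,0]'

```text
time: 17.38
position: [0.5588, 0.164, 0.0937]
tool_rot: [0.763, 0.646, 0.0, 0.0]
ft_force: [-2.3, -0.5, 6.5]
grip_width: 0.0096
grip_force: 45.0
```

Call:
arm_command --deltas '[-1,0,0,0.0005,0,-1,0,0,0,0]'

```text
time: 17.62
position: [0.5589, 0.164, 0.0935]
tool_rot: [0.763, 0.646, 0.0, 0.0]
ft_force: [-2.6, -0.0, 8.2]
grip_width: 0.0093
grip_force: 45.0
```

Call:
arm_command --deltas '[-1,0,0,0.0005,0,-1,0,0,0,0]'

```text
time: 17.88
position: [0.5589, 0.164, 0.0934]
tool_rot: [0.763, 0.646, 0.001, 0.0]
ft_force: [-2.5, -1.7, 10.7]
grip_width: 0.0098
grip_force: 45.0
```

```bash
python3 s.py
```

```text
17.875 [558.93 164.03  93.45] F tool [ -2.03  -2.15 -10.7 ] M tool [ 0.542 -0.369 -0.024] ang 80.52 tilt [0.0005 0.0005] 0.009767248700309986
to nominal, tool mm [-4.000e-02 -1.600e-01  9.345e+01]
```

It stops where predicted. I'll push a little more to confirm.

Call:
arm_command --deltas '[-1,0,0,0.0005,0,-1,0,0,0,0]'

```text
time: 18.12
position: [0.5589, 0.164, 0.0934]
tool_rot: [0.763, 0.646, 0.001, 0.001]
ft_force: [-3.7, -0.7, 13.5]
grip_width: 0.0099
grip_force: 45.0
```

Call:
arm_command --deltas '[-1,0,0,0.0006,0,-1,0,0,0,0]'

```text
time: 18.38
position: [0.5589, 0.164, 0.0934]
tool_rot: [0.763, 0.646, 0.001, 0.001]
ft_force: [-5.0, -1.7, 17.5]
grip_width: 0.0097
grip_force: 45.0
```

```bash
python3 s.py
```

```text
18.375 [558.9  164.02  93.4 ] F tool [ -2.46  -4.58 -17.5 ] M tool [ 0.844 -0.427 -0.034] ang 80.52 tilt [0.0006 0.0006] 0.009739052249941753
to nominal, tool mm [-3.00e-02 -1.60e-01  9.34e+01]
```

Call:
arm_command --deltas '[-1,0,0,-0.001,0,-1,0,0,-0.001,0,-1,0,0,0,0,-0.3,0,0,0,0,-0.3,0,0,0,0,-0.3,0,0,0,0]'

```text
time: 19.12
position: [0.5584, 0.1641, 0.092]
tool_rot: [0.763, 0.646, -0.0, -0.0]
ft_force: [-0.3, 0.6, 1.0]
grip_width: 0.0277
grip_force: 0.0
```

Call:
arm_command --deltas '[-0.3,0,0,-0.005,0,-0.3,0,0,-0.015,0,-0.3,0,0,-0.02,0,-0.3,0,0,-0.03,0,-0.3,0,0,-0.03,0,-0.3,0,0,-0.03,0,-0.3,0,0,0,0,-0.3,0,0,0,0]'

```text
time: 20.12
position: [0.5579, 0.164, 0.2223]
tool_rot: [0.763, 0.646, -0.0, -0.0]
ft_force: [0.5, 0.2, 0.9]
grip_width: 0.0305
grip_force: 0.0
```

```bash
python3 s.py
python3 - <<'E'
from h import *
a,d,P=grab("wrist");b,d2,P2=grab("scene");C=cloud(d,P);C2=cloud(d2,P2)
hsv=cv2.cvtColor(a,cv2.COLOR_RGB2HSV)
for im,CC in((a,C),(b,C2)):
    hsv=cv2.cvtColor(im,cv2.COLOR_RGB2HSV)
    m=((hsv[...,0]<35)&(hsv[...,1]>100)&(hsv[...,2]>90)&(CC[...,2]>.1)&(CC[...,2]<.15)).astype(np.uint8)
    n,l,st,c=cv2.connectedComponentsWithStats(m)
    for i in range(1,n):
        if st[i,4]>15: print(c[i].round(),st[i,4],np.median(CC[l==i],axis=0).round(4))
b=cv2.resize(b[100:260,270:430],(480,480),interpolation=cv2.INTER_CUBIC)
save("end",np.hstack([cv2.resize(a,(320,240)),b[:240,:]]) if 0 else np.hstack([a[80:480,200:480],cv2.resize(b,(400,400))]))
E
```

```text
20.125 [557.94 163.99 222.32] F tool [ 0.29  0.47 -0.87] M tool [ 0.047 -0.102  0.011] ang 80.51 tilt [-0.0003 -0.0002] 0.03054329541082101
to nominal, tool mm [2.1000e-01 1.0800e+00 2.2231e+02]
```

View pics/end.png

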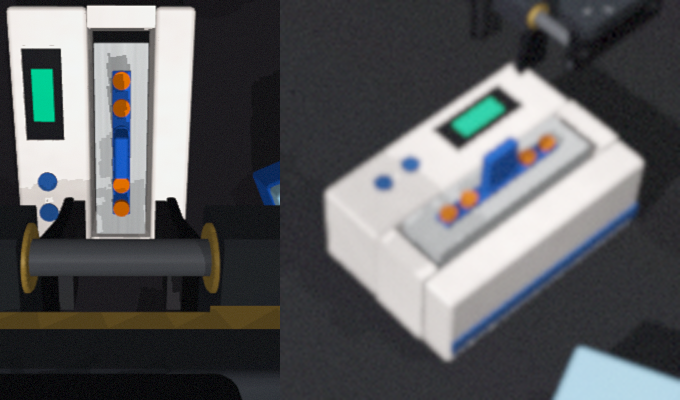

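The strip sits level on the block in both views, centred in the block with its bar on the metal. I'll check the cap height (home is about 0.092) and hand in.

Run:
```python
from h import *
a,d,P=grab("wrist");C=cloud(d,P);hsv=cv2.cvtColor(a,cv2.COLOR_RGB2HSV)
m=((hsv[...,0]<25)&(hsv[...,1]>150)&(hsv[...,2]>90)&(C[...,2]>.08)&(C[...,2]<.11)).astype(np.uint8);m[300:]=0
n,l,st,c=cv2.connectedComponentsWithStats(m);zs=[np.median(C[l==i][:,2]) for i in range(1,n) if st[i,4]>40]
print(np.round(zs,4))
if len(zs)>=3 and max(zs)<.0945 and np.ptp(zs)<.002: print(order.hand_in())
```

```text
[0.0912 0.0912 0.0912 0.0912]
the job is handed in; nothing more can be done
None
```

The six-tube strip is in the heater block, pushed past the lifter until its bar lay on the block, released and handed in. It took about 20 s and the push peaked near 18 N; all four visible caps read the same height (0.0912 m), close to the 0.092 m expected for fully home.

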